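# Lay the standing bean carton down in the labelling bay

## Robot

A 6-joint arm with a two-finger parallel gripper is mounted at the origin on the work surface. World frame = base frame: x ahead of the robot, y to its left, z up, the work surface at z = 0. Lengths are in m, angles in rad, forces in N, time in s.
With the tool pointing down it reaches from about 0.25 to 0.8 m from the base axis. Payload 8.5 kg.
Tool frame: the origin (TCP) lies at the very end of the fingers, on their centre line; the grasp point (between the pads) lies 19 mm behind it; x points along the fingers, z is the direction in which the jaws open and shut, and the axes are right-handed (so a half turn about x gives the same grasp; the last joint's range is limited). The gripper opens to 85 mm and grips with 20 to 120 N. Pads are 22 mm wide; open, the fingers measure 114 mm over their backs; the gripper's body (76 mm by 85 mm) begins 54 mm behind the grasp point. The pads swing forward as they close: fully open they stand 13 mm farther back than shut.
Start: joints at [1.345, 0.238, -0.013, 1.319, 0, 1.571], TCP at [0.118, 0.512, 0.231] pointing down, gripper open.
Joint ranges: [-2.66, 2.66], [-1.03, 1.9], [-1.14, 1.46], [-1.82, 2.27], [-1.45, 1.34], [-3.14, 3.14]. Speed limits (rad/s): [2.22, 2.22, 2.79, 3.14, 3.14, 3.14].

## Interface

Orientations are given as a unit quaternion [w, x, y, z].
In Python, from bench import manip gives the robot as it stands.
- The arm moves only by the tool carry_out, never from a script. Its argument "increments" is a list of rows, each an object with "dp": the shift along the tool's x, y, z in mm, a list of three; "spin": the turn about the tool's x in rad; "hand": the gripper's target within -1 to 1 (fully open at 1, half-way at 0, shut at -1). In form: [{"dp": [tx, ty, tz], "spin": spin, "hand": hand}, ...]. A call has 1 to 12 rows; each row is the pose to reach, as a shift and turn from the pose measured when the call began, along the tool's axes at that moment; what a row does not reach only later rows make up. A row lasts 1/12 s, in which the tool goes at most 41.7 mm and 7.16 degrees, less where a joint would pass 70% of its speed; a pose out of reach is approached as far as the arm can. A call with a gripper value outside its range is refused whole. The fingers move at their own pace and stop on an object; "newtons" is the grip in N (left out, the last holds). Time passes only in rows, so rows that repeat a pose let the fingers close. It gives the time, the measured TCP pose, the force and the opening at its end, in the units of the state.
- manip.get_obs(): the state, without advancing time (a new reading comes with each control period).
- manip.camera(name): name is "scene" or "top"; returns the picture (480x640x3 uint8, red, green, blue); there is no depth.
- manip.get_calibration(name): a dict with "mtx" (3x3 intrinsics, pixels), "xyz" and "rotation" of the camera in the world. Camera axes: x right, y down, z forward; pixel columns grow to the right and rows downward; lengths in m; the calibration is good to about 2 mm. A picture is of the moment at which its call begins. get_calibration takes no time and is no camera call.
- manip.finish_job(): hands the job in, once; it reports no verdict.
The state is a dict: "time_s": time; "joints": joint angles; "qvel": joint speeds; "tau": joint torques, N m; "ee_pos": TCP position; "eef_rot": TCP orientation; "contact_force": force on the tool from outside, world axes, zero at the start; "torque": the same for the moment, N m; "grip_width": opening from 0.0 (shut) to 1.0 (fully open).
Only numpy, scipy, OpenCV 4.12 (cv2) and the standard library are available. Lean on these libraries where they do the work, as an engineer would, in place of code of your own. Each camera call takes 0.05 s, during which the arm holds its last target. There are 200 camera calls.

## Task

The tall carton standing on the packing bench has to lie flat on one of its broad sides inside the taped labelling bay, ready for its label. Push it along upright until its leading foot edge is just past the tape, then push it over so that it comes down with all of it inside the tape; it must land there, not be dragged in once it is down. Use fingertips only and push gently: do not grip or lift the carton, and leave the other things on the bench where they stand.

Things in the scene. Friction and masses are not known exactly. Their poses are not given: they have to be found in the camera images.
- carton: Plain brown cardboard folding carton of coffee beans, a rigid box 64 mm thick (its x), 120 mm wide (its y), 170 mm tall (its z), 0.2 to 0.45 kg, evenly filled; black printed band low down, white paper seal over its top. Starts upright. Origin: centre of its underside, z to its top; the two broad sides (120 x 170, alike) face its +x and -x. One broad side faces the bay, square to within 9 degrees.
- carton_mid (a point): Centre of the carton: 85 mm above the bench standing, 32 mm lying on a broad side. Starts within 15 mm of the bay's long centre line, its foot 40 to 95 mm short of the clear field. Pushed below 45 mm height it slides upright; above 110 mm it tips about its far bottom edge, which skids some 5 to 12 mm forward as it falls. It passes balance at a lean of 21 degrees, then falls by itself.
- carton_foot_a (a point): Bottom corner of the carton on its -y side, at mid thickness (x 0, y -60, z 0 mm in the carton's frame). When the carton lies on a broad side, foot_a, foot_b, top_a and top_b are the corners of its outline seen from above.
- carton_foot_b (a point): The same at the bottom corner on its +y side (0, 60, 0).
- carton_top_a (a point): The same at the top corner on its -y side (0, -60, 170).
- carton_top_b (a point): The same at the top corner on its +y side (0, 60, 170).
- bay: Labelling bay: a rectangle of yellow tape, 15 mm wide, flat on the steel bench. Clear field inside the tape 214 mm long (its x), 164 mm wide (its y): 22 mm more on each side than the lying carton. Origin: centre of the field, on the bench (z = 0); z up. Its long axis runs across in front of the robot (within 15 degrees of y). The carton stands beyond one short end, left or right by the start.
- tin: Steel coffee tin, 74 mm diameter, 115 mm tall, standing loose on the bench about 155 mm from the bay's centre on the side away from the robot. Origin: centre of its underside. Leave it alone.
- dispenser: Black desk tape dispenser with a roll of clear tape, 150 x 62 mm, 104 mm tall, loose on the bench about 145 mm from the carton's centre on the side away from the robot. Origin: centre of its underside. Leave it alone.
- stamp: Black and grey self-inking stamp, 40 x 66 mm, 86 mm tall, standing loose on the bench about 130 mm from the carton's centre on the robot's side. Origin: centre of its underside. Leave it alone.
There are look-alikes about, which are no part of the job. What is shaped like the carton but yellow is not meant.

How it is judged:
At the end, for the whole second after the job is handed in: The carton lies flat on a broad side (within about 4.5 degrees) on the bench, at rest, with all four corners of its outline inside the clear field of the bay (up to 5 mm onto the tape is allowed) (angle between the x axis of carton and the z axis of bay, either way round below 0.08 rad and height (world z) of carton_mid below 0.037 m and linear speed of carton below 0.01 m/s and x of carton_foot_a in the frame of bay between -0.112 and 0.112 m and y of carton_foot_a in the frame of bay between -0.087 and 0.087 m and x of carton_foot_b in the frame of bay between -0.112 and 0.112 m and y of carton_foot_b in the frame of bay between -0.087 and 0.087 m and x of carton_top_a in the frame of bay between -0.112 and 0.112 m and y of carton_top_a in the frame of bay between -0.087 and 0.087 m and x of carton_top_b in the frame of bay between -0.112 and 0.112 m and y of carton_top_b in the frame of bay between -0.087 and 0.087 m); the robot touches nothing.
It fails at once if the carton lies down at rest with a part of it more than 5 mm outside the bay's clear field (it must land inside, not be dragged in) (angle between carton's own z axis and vertical above 1.5 rad and linear speed of carton below 0.01 m/s and angular speed of carton below 0.1 rad/s and not (x of carton_foot_a in the frame of bay between -0.112 and 0.112 m and y of carton_foot_a in the frame of bay between -0.087 and 0.087 m and x of carton_foot_b in the frame of bay between -0.112 and 0.112 m and y of carton_foot_b in the frame of bay between -0.087 and 0.087 m and x of carton_top_a in the frame of bay between -0.112 and 0.112 m and y of carton_top_a in the frame of bay between -0.087 and 0.087 m and x of carton_top_b in the frame of bay between -0.112 and 0.112 m and y of carton_top_b in the frame of bay between -0.087 and 0.087 m)).
It fails at once if the carton is lifted off the bench (height (world z) of carton_mid above 0.105 m or (angle between carton's own z axis and vertical below 0.1 rad and height (world z) of carton_mid above 0.092 m) or (angle between carton's own z axis and vertical above 1.5 rad and height (world z) of carton_mid above 0.05 m)).
It fails at once if the carton is gripped, rammed or pressed with more than 25 N (contact force between the fingers and carton above 25 N).
It fails at once if the tin, the tape dispenser or the stamp is shifted more than 15 mm (distance of any of tin, dispenser, stamp from where it was at the start of the episode above 0.015 m).
It also fails if it takes over 48 s, if anything falls off the work surface, if the arm or the gripper's body presses on something with over 40 N, if the wrist force passes 120 N, or if a joint passes its speed limit or range.

## Working session

There is one attempt and no reset: what is moved stays moved. The work goes in short steps, Python scripts to look and compute and a tool call to move; the robot and the scene stay as the last step left them, time stands still between calls to the robot, and variables do not carry over. Pictures are saved under pics/ and viewed, about 8 in all and at most 12, crops included, and the job is handed in when it is done.

Besides the shell and the picture viewer there is one more tool, called by a JSON object that holds its "method" and its "body", one argument or row to a line. carry_out: Moves the arm, as the interface text tells. Its arguments: {"type":"object","properties":{"increments":{"type":"array","items":{"type":"object","properties":{"dp":{"type":"array","items":{"type":"number"}},"spin":{"type":"number"},"hand":{"type":"number"}}}},"newtons":{"type":"number"}},"required":["increments"]}

```bash
mkdir -p pics; ls
python3 - <<'E'
from bench import manip
import cv2
for n in("top","scene"):
    c=manip.get_calibration(n);print(n,c)
    cv2.imwrite(f"pics/{n}0.png",manip.camera(n)[:,:,::-1])
o=manip.get_obs();print(o)
E
```

```text
pics
top {'mtx': array([[593.60739718,   0.        , 319.77924053],
       [  0.        , 593.60739718, 243.81558472],
       [  0.        ,   0.        ,   1.        ]]), 'xyz': array([0.38496372, 0.01410754, 1.14621885]), 'rotation': array([-0.07595071,  0.73150618, -0.67429586,  0.06674799])}
scene {'mtx': array([[503.06402025,   0.        , 314.56392998],
       [  0.        , 503.06402025, 237.35913099],
       [  0.        ,   0.        ,   1.        ]]), 'xyz': array([ 1.18023383, -0.02628236,  0.64035779]), 'rotation': array([-0.30463168,  0.67460963,  0.60976374, -0.28335414])}
{'time_s': 0.1, 'joints': array([ 1.34499318e+00,  2.38737019e-01, -1.41510125e-02,  1.31920602e+00,
        1.56481632e-05,  1.57080596e+00]), 'qvel': array([ 3.24173385e-04, -2.22107688e-03,  1.73954568e-03, -1.69829345e-05,
        6.99042380e-04, -1.37479161e-03]), 'tau': array([-1.03842394e-03, -5.39725113e+01,  3.46996164e+01,  1.35535697e-02,
       -1.42319491e-04, -9.80219426e-06]), 'ee_pos': array([0.11745511, 0.51131662, 0.23074077]), 'eef_rot': array([ 0.55278727, -0.44076449,  0.553512  ,  0.44020151]), 'contact_force': array([-0.10136867,  0.30323868,  0.03917875]), 'torque': array([-0.01932541,  0.00314413,  0.0385268 ]), 'grip_width': 0.9974363132956393}
```

View pics/top0.png

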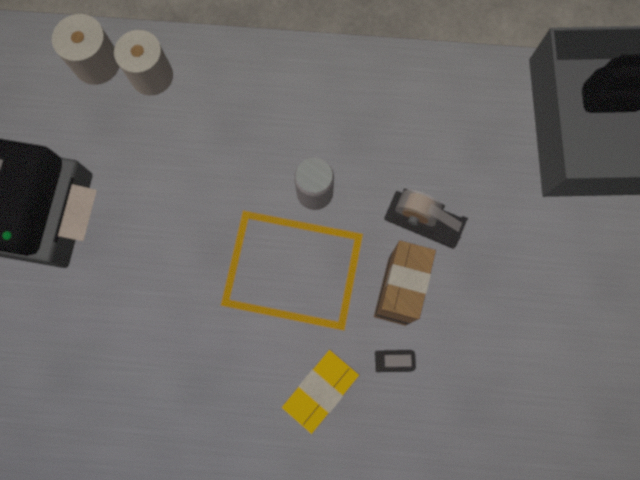

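View pics/scene0.png

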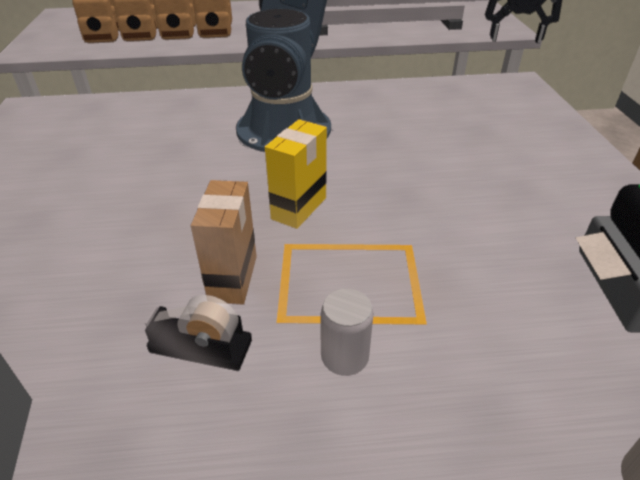

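The top view shows the brown carton at about (407,283), to the right (-y) of the bay, whose outline runs (246,213)-(362,235)-(342,328)-(223,304). The dispenser, tin and stamp stand nearby, and the yellow look-alike is at (320,392). I'll enlarge this area.

```bash
cat > h.py <<'E'
from bench import manip
import cv2,numpy as np
from scipy.spatial.transform import Rotation as R
def crop(n,f,x0,y0,x1,y1,s):
    im=manip.camera(n)[:,:,::-1]
    cv2.imwrite(f,cv2.resize(np.ascontiguousarray(im[y0:y1,x0:x1]),None,fx=s,fy=s,interpolation=cv2.INTER_CUBIC))
def RT(q): return R.from_quat(np.asarray(q)[[1,2,3,0]]).as_matrix()
def world(n,px,z=0):
    c=manip.get_calibration(n);px=np.atleast_2d(px).astype(float)
    d=np.c_[px,np.ones(len(px))]@np.linalg.inv(c['mtx']).T@RT(c['rotation']).T
    return c['xyz']+d*((z-c['xyz'][2])/d[:,2])[:,None]
def pix(n,P):
    c=manip.get_calibration(n);p=(np.atleast_2d(P)-c['xyz'])@RT(c['rotation'])@c['mtx'].T
    return p[:,:2]/p[:,2:]
E
python3 -c "
from h import *
crop('top','pics/t1.png',215,195,475,385,3)
crop('scene','pics/s1.png',180,165,440,345,3)
im=manip.camera('top');hsv=cv2.cvtColor(im,cv2.COLOR_RGB2HSV)
m=cv2.inRange(hsv,(15,130,90),(32,255,255));m[335:]=0
cs,_=cv2.findContours(m,cv2.RETR_CCOMP,cv2.CHAIN_APPROX_NONE)
for c in cs:
  if cv2.contourArea(c)>2000: print(cv2.contourArea(c),cv2.minAreaRect(c),cv2.approxPolyDP(c,8,True).reshape(-1,2).tolist())
"
```

```text
11875.0 ((291.966064453125, 269.4168395996094), (125.6976547241211, 98.06011199951172), 11.496563911437988) [[243, 211], [221, 304], [343, 329], [361, 234]]
9412.0 ((291.826904296875, 269.3653869628906), (113.15901184082031, 85.89886474609375), 11.309932708740234) [[248, 218], [354, 239], [337, 322], [229, 299]]
```

View pics/t1.png

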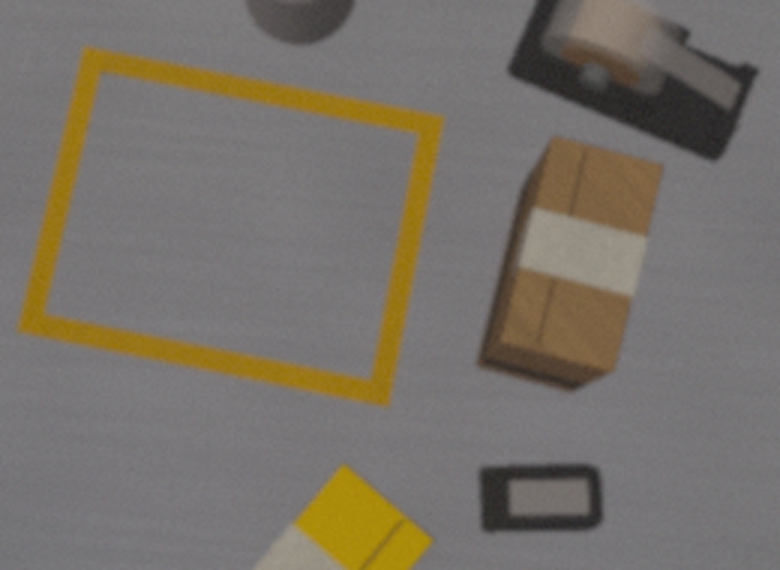

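The crop shows the carton's top face at (553,137),(663,163),(613,372),(500,343). Its lower foot corners are at (479,365) and (574,389), with the bay tape to its left.

```bash
cat >> h.py <<'E'
def full(c,x0,y0,s): return (np.array(c,float)+.5)/s-.5+[x0,y0]
def rect(w):  # corner loop -> centre, edges
    w=w[:,:2];return w.mean(0),[np.round(np.linalg.norm(w[i]-w[i-1])*1e3,1) for i in range(4)]
E
python3 - <<'E'
from h import *
top=world('top',full([(553,137),(663,163),(613,372),(500,343)],215,195,3),.170)
bot=world('top',full([(479,365),(574,389)],215,195,3),0)
print('top',top.round(4),rect(top));print('bot',bot.round(4),np.linalg.norm(bot[0]-bot[1]))
im=manip.camera('top');hsv=cv2.cvtColor(im,cv2.COLOR_RGB2HSV)
m=cv2.inRange(hsv,(15,130,90),(32,255,255));m[335:]=0
cs,_=cv2.findContours(m,cv2.RETR_CCOMP,cv2.CHAIN_APPROX_NONE)
for c in cs:
  if cv2.contourArea(c)>2000:
    w=world('top',c.reshape(-1,2),0)[:,:2].astype(np.float32)
    (cx,cy),s,a=cv2.minAreaRect(w*1000); print('bay',cx,cy,s,a)
t=top[:,:2]
d=(t[2]+t[3]-t[0]-t[1]);print('wide axis deg (from x)',np.degrees(np.arctan2(d[1],d[0])))
d=(t[1]+t[2]-t[0]-t[3]);print('thick axis deg',np.degrees(np.arctan2(d[1],d[0])))
for n,p,z in(('disp base near corner',(715,160),0),('disp base left',(510,72),0),('stampTL',(481,468),.04),('stampTR',(600,466),.04),('tin',(300,20),.0)):
  print(n,world('top',full([p],215,195,3),z).round(3))
E
```

```text
top [[ 0.6011 -0.097   0.17  ]
 [ 0.5912 -0.159   0.17  ]
 [ 0.4729 -0.1368  0.17  ]
 [ 0.4837 -0.0745  0.17  ]] (array([ 0.53722008, -0.11681818]), [np.float64(119.5), np.float64(62.7), np.float64(120.3), np.float64(63.2)])
bot [[ 0.4857 -0.0774  0.    ]
 [ 0.4754 -0.1388  0.    ]] 0.062287959886639196
bay 564.9285278320312 88.52410888671875 (242.81520080566406, 192.85861206054688) 83.27637481689453
bay 564.9436645507812 88.50100708007812 (219.4443817138672, 169.47906494140625) 83.35313415527344
wide axis deg (from x) 169.25138484257164
thick axis deg -99.41556382823437
disp base near corner [[ 0.632 -0.223  0.   ]]
disp base left [[ 0.68  -0.086  0.   ]]
stampTL [[ 0.42  -0.079  0.04 ]]
stampTR [[ 0.427 -0.152  0.04 ]]
tin [[0.705 0.056 0.   ]]
```

View pics/s1.png

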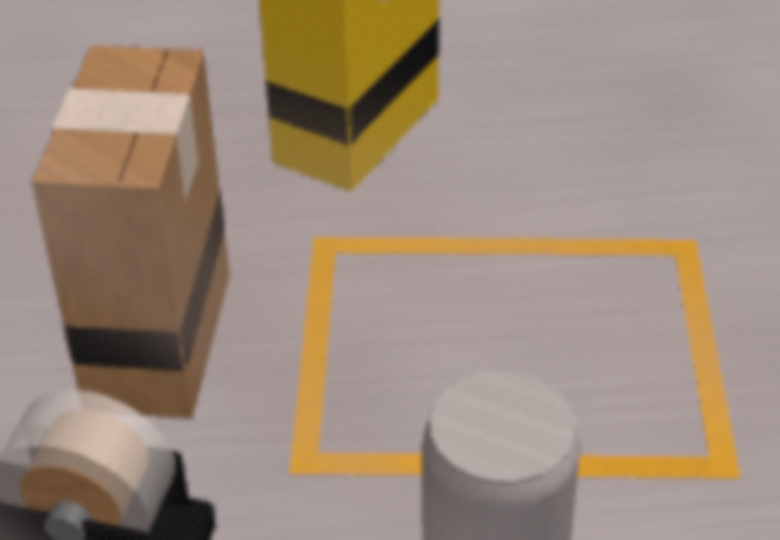

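The scene crop agrees: carton upright, about 69 mm short of the field. Bay centre is at (0.565, 0.0885), its axis at 83.3°. The carton centre is about u=-208, v=+3 mm, turned about 3.5° clockwise from the bay axis. I'll push low with the back of an open finger, jaw along the push line so the gripper body stays clear.

```bash
cat >> h.py <<'E'
B=np.array([.565,.0885]);A=np.radians(83.3);U=np.array([np.cos(A),np.sin(A)]);V=np.array([-U[1],U[0]])
def uv(p): d=np.asarray(p)[...,:2]-B; return np.c_[d@U,d@V]*1e3
def plan(u,v,z,zang):
    "tool shift (mm) & spin for target u,v,z in mm; zang = wanted tool-z heading rel. to bay u, deg (mod 180)"
    o=manip.get_obs();M=RT(o['eef_rot']);p=o['ee_pos']
    t=np.r_[B+(u*U+v*V)/1e3,z/1e3]
    h=np.arctan2(M[1,2],M[0,2]);e=(A+np.radians(zang)-h+np.pi/2)%np.pi-np.pi/2
    print('t',round(o['time_s'],2),'uvz',uv(p).round(1)[0],round(p[2]*1e3,1),'zhead-rel',round(np.degrees(h-A),2),'toolx',M[:,0].round(4),
     'F',np.round(o['contact_force'],2),'j',o['joints'].round(2))
    print('dp',((t-p)@M*1e3).round(1),'spin',round(-e,4))
E
python3 -c "
from h import *
plan(-150,0,240,0);plan(-327,2,240,0)
print(uv(world('top',full([(715,160),(510,72)],215,195,3),0)))"
```

```text
t 0.3 uvz [367.9 493.8] 231.1 zhead-rel -6.24 toolx [-1.e-04 -6.e-04 -1.e+00] F [-0.51  0.62 -0.73] j [ 1.34  0.24 -0.01  1.32 -0.    1.57]
dp [  -8.6 -547.1 -461.2] spin -0.1089
t 0.3 uvz [367.9 493.8] 231.1 zhead-rel -6.24 toolx [-1.e-04 -6.e-04 -1.e+00] F [-0.51  0.62 -0.73] j [ 1.34  0.24 -0.01  1.32 -0.    1.57]
dp [  -8.5 -564.4 -637.3] spin -0.1089
[[-301.55119169 -102.75470987]
 [-159.42519392 -134.87786175]]
```

{"method": "carry_out", "body": {
  "increments": [
    {"dp":[-9,-25,-28],"spin":-0.03,"hand":1},
    {"dp":[-9,-50,-56],"spin":-0.06,"hand":1},
    {"dp":[-9,-75,-85],"spin":-0.1,"hand":1},
    {"dp":[-9,-100,-113],"spin":-0.109,"hand":1},
    {"dp":[-9,-125,-141],"spin":-0.109,"hand":1},
    {"dp":[-9,-150,-169],"spin":-0.109,"hand":1},
    {"dp":[-9,-175,-198],"spin":-0.109,"hand":1},
    {"dp":[-9,-200,-226],"spin":-0.109,"hand":1},
    {"dp":[-9,-225,-254],"spin":-0.109,"hand":1},
    {"dp":[-9,-250,-282],"spin":-0.109,"hand":1},
    {"dp":[-9,-275,-310],"spin":-0.109,"hand":1},
    {"dp":[-9,-300,-339],"spin":-0.109,"hand":1}
  ]
}}

```text
time_s: 1.3
ee_pos: [0.3344, 0.1123, 0.2405]
eef_rot: [0.528, -0.47, 0.528, 0.47]
contact_force: [1.1, 1.2, 1.0]
grip_width: 1.002
```

```bash
python3 -c "
from h import *
plan(-327,2,240,0)"
```

```text
t 1.3 uvz [ -3.3 231.8] 240.5 zhead-rel 0.03 toolx [ 8.e-04 -1.e-04 -1.e+00] F [1.08 1.23 0.97] j [ 0.32 -0.06 -0.33  1.3  -0.    0.44]
dp [   0.7 -229.6 -323.8] spin 0.0005
```

{"method": "carry_out", "body": {
  "increments": [
    {"dp":[0,-20,-28],"spin":0,"hand":1},
    {"dp":[0,-40,-56],"spin":0,"hand":1},
    {"dp":[0,-60,-84],"spin":0,"hand":1},
    {"dp":[0,-80,-112],"spin":0,"hand":1},
    {"dp":[0,-100,-140],"spin":0,"hand":1},
    {"dp":[0,-120,-168],"spin":0,"hand":1},
    {"dp":[0,-140,-196],"spin":0,"hand":1},
    {"dp":[0,-165,-230],"spin":0,"hand":1},
    {"dp":[0,-190,-265],"spin":0,"hand":1},
    {"dp":[0,-215,-300],"spin":0,"hand":1},
    {"dp":[0,-229.5,-324],"spin":0,"hand":1},
    {"dp":[0,-229.5,-324],"spin":0,"hand":1}
  ]
}}

```text
time_s: 2.3
ee_pos: [0.5267, -0.2411, 0.2393]
eef_rot: [0.529, -0.47, 0.529, 0.469]
contact_force: [-1.3, 0.7, -0.8]
grip_width: 0.998
```

```bash
python3 -c "
from h import *
plan(-327,2,15,0)
crop('top','pics/t2.png',300,180,560,380,3)"
```

```text
t 2.3 uvz [-331.8   -0.4] 239.3 zhead-rel -0.17 toolx [ 9.0e-04 -1.4e-03 -1.0e+00] F [-1.3   0.73 -0.77] j [-0.43  0.33  0.14  1.38 -0.   -0.31]
dp [224.3   2.7   5.1] spin -0.003
```

View pics/t2.png

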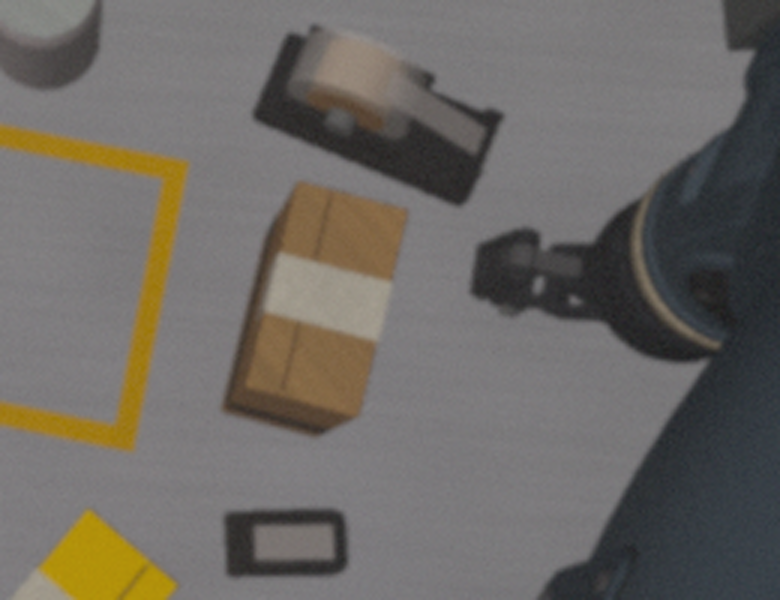

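The gripper is behind the carton on its centre line, its front finger at about (475,265). The dispenser and stamp are clear. Descending.

{"method": "carry_out", "body": {
  "increments": [
    {"dp":[30,2.7,5],"spin":-0.003,"hand":1},
    {"dp":[60,2.7,5],"spin":-0.003,"hand":1},
    {"dp":[90,2.7,5],"spin":-0.003,"hand":1},
    {"dp":[120,2.7,5],"spin":-0.003,"hand":1},
    {"dp":[145,2.7,5],"spin":-0.003,"hand":1},
    {"dp":[170,2.7,5],"spin":-0.003,"hand":1},
    {"dp":[190,2.7,5],"spin":-0.003,"hand":1},
    {"dp":[205,2.7,5],"spin":-0.003,"hand":1},
    {"dp":[215,2.7,5],"spin":-0.003,"hand":1},
    {"dp":[220,2.7,5],"spin":-0.003,"hand":1},
    {"dp":[222,2.7,5],"spin":-0.003,"hand":1},
    {"dp":[222,2.7,5],"spin":-0.003,"hand":1}
  ]
}}

```text
time_s: 3.35
ee_pos: [0.5234, -0.2333, 0.0178]
eef_rot: [0.528, -0.47, 0.528, 0.47]
contact_force: [0.1, -0.3, -0.7]
grip_width: 0.998
```

```bash
python3 -c "
from h import *
plan(-297,3,15,0)"
```

```text
t 3.35 uvz [-324.4    3.7] 17.8 zhead-rel 0.04 toolx [ 0.  0. -1.] F [ 0.07 -0.28 -0.73] j [-0.42  0.47 -0.25  0.85  0.   -0.3 ]
dp [ 2.8 -0.8 27.4] spin 0.0007
```

{"method": "carry_out", "body": {
  "increments": [
    {"dp":[2,-1,6],"spin":0,"hand":1},
    {"dp":[2,-1,12],"spin":0,"hand":1},
    {"dp":[2,-1,17],"spin":0,"hand":1},
    {"dp":[2,-1,21],"spin":0,"hand":1},
    {"dp":[2,-1,25],"spin":0,"hand":1},
    {"dp":[2,-1,29],"spin":0,"hand":1},
    {"dp":[2,-1,33],"spin":0,"hand":1},
    {"dp":[2,-1,37],"spin":0,"hand":1},
    {"dp":[2,-1,41],"spin":0,"hand":1},
    {"dp":[2,-1,45],"spin":0,"hand":1},
    {"dp":[2,-1,49],"spin":0,"hand":1},
    {"dp":[2,-1,53],"spin":0,"hand":1}
  ]
}}

```text
time_s: 4.35
ee_pos: [0.5306, -0.1804, 0.0158]
eef_rot: [0.528, -0.47, 0.528, 0.47]
contact_force: [-0.2, -1.5, 1.0]
grip_width: 1.001
```

```bash
python3 -c "
from h import *
plan(-214.5,3,15,0)
crop('top','pics/t3.png',300,180,560,380,3)"
```

```text
t 4.35 uvz [-271.     2.8] 15.8 zhead-rel 0.04 toolx [ 0.  0. -1.] F [-0.18 -1.49  0.99] j [-0.33  0.45 -0.29  0.83  0.   -0.21]
dp [ 0.8  0.1 56.5] spin 0.0007
```

View pics/t3.png

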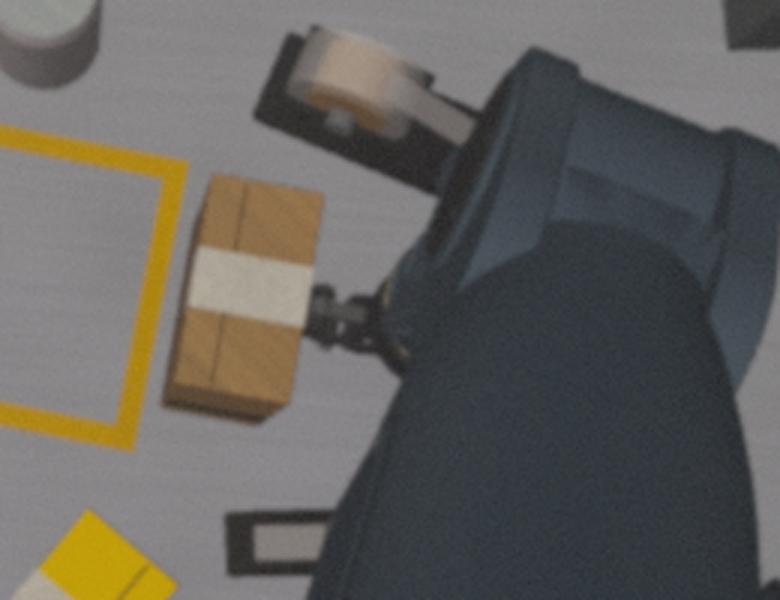

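The carton is still upright and moving. Its top face is at about (213,175),(324,193),(292,403),(177,383), with the finger touching at about (315,315).

```bash
cat >> h.py <<'E'
def top(c,x0,y0,s=3):
    w=world('top',full(c,x0,y0,s),.17);q=uv(w);e=q[2]+q[3]-q[0]-q[1];f=q[1]+q[2]-q[0]-q[3]
    print('carton uv',q.mean(0).round(1),'edges',rect(w)[1],'yaw wide',np.degrees(np.arctan2(e[0],-e[1])).round(1),'thick',np.degrees(np.arctan2(-f[1],-f[0])).round(1)); print(q.round(1).tolist())
E
python3 -c "
from h import *
top([(553,137),(663,163),(613,372),(500,343)],215,195)
top([(213,175),(324,193),(292,403),(177,383)],300,180)"
```

```text
carton uv [-207.2    3.6] edges [np.float64(119.5), np.float64(62.7), np.float64(120.3), np.float64(63.2)] yaw wide 176.0 thick -2.7
[[-180.0, -57.5], [-242.7, -54.9], [-234.5, 65.2], [-171.3, 61.7]]
carton uv [-165.1    6.2] edges [np.float64(118.5), np.float64(62.7), np.float64(118.9), np.float64(63.6)] yaw wide -179.0 thick 1.7
[[-132.7, -52.1], [-195.4, -54.1], [-197.9, 64.7], [-134.4, 66.4]]
```

```bash
python3 -c "
from h import *
print('bottom near',uv(world('top',full([(163,407),(263,424)],300,180,3),0)))
crop('scene','pics/s3.png',140,130,400,325,3)"
```

```text
bottom near [[-135.30533604   65.1953449 ]
 [-200.01532322   63.2371237 ]]
```

View pics/s3.png

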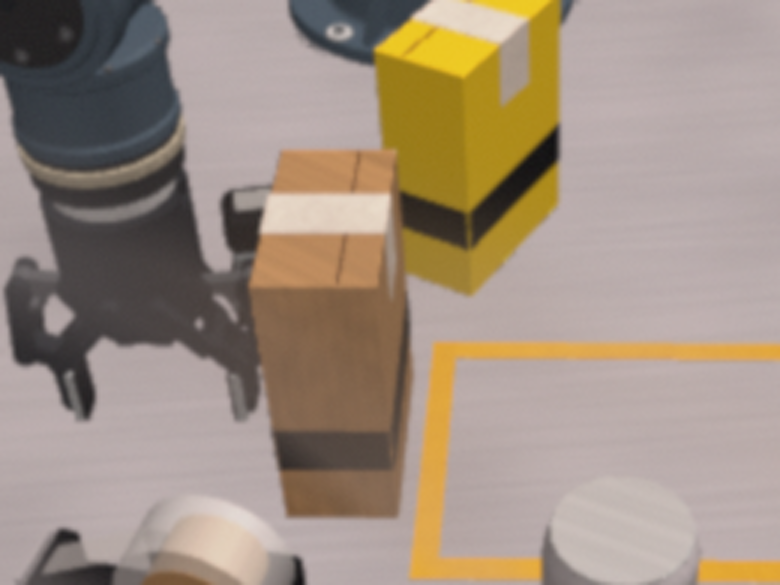

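The carton is upright. The finger's knuckle bulges wider than the tip and is what makes contact, so the tool offset is 106 mm rather than 89 mm. I'll back off 5 mm, drop 8 mm so it pushes lower, then push on about 40 mm.

{"method": "carry_out", "body": {
  "increments": [
    {"dp":[0,0,-6],"spin":0,"hand":1},
    {"dp":[8,0,-6],"spin":0,"hand":1},
    {"dp":[8,0,-4],"spin":0,"hand":1},
    {"dp":[8,0,0],"spin":0,"hand":1},
    {"dp":[8,0,4],"spin":0,"hand":1},
    {"dp":[8,0,8],"spin":0,"hand":1},
    {"dp":[8,0,12],"spin":0,"hand":1},
    {"dp":[8,0,16],"spin":0,"hand":1},
    {"dp":[8,0,20],"spin":0,"hand":1},
    {"dp":[8,0,24],"spin":0,"hand":1},
    {"dp":[8,0,28],"spin":0,"hand":1},
    {"dp":[8,0,30],"spin":0,"hand":1}
  ]
}}

```text
time_s: 5.45
ee_pos: [0.5341, -0.1495, 0.0078]
eef_rot: [0.528, -0.47, 0.528, 0.471]
contact_force: [-1.4, -1.7, -0.9]
grip_width: 0.999
```

```bash
python3 -c "
from h import *
plan(-230.5,3,8,0)
crop('top','pics/t4.png',240,180,500,380,3)"
```

```text
t 5.45 uvz [-240.    3.] 7.8 zhead-rel 0.1 toolx [-1.e-04  6.e-04 -1.e+00] F [-1.35 -1.71 -0.91] j [-0.27  0.45 -0.31  0.81  0.   -0.16]
dp [-0.2  0.   9.5] spin 0.0017
```

View pics/t4.png

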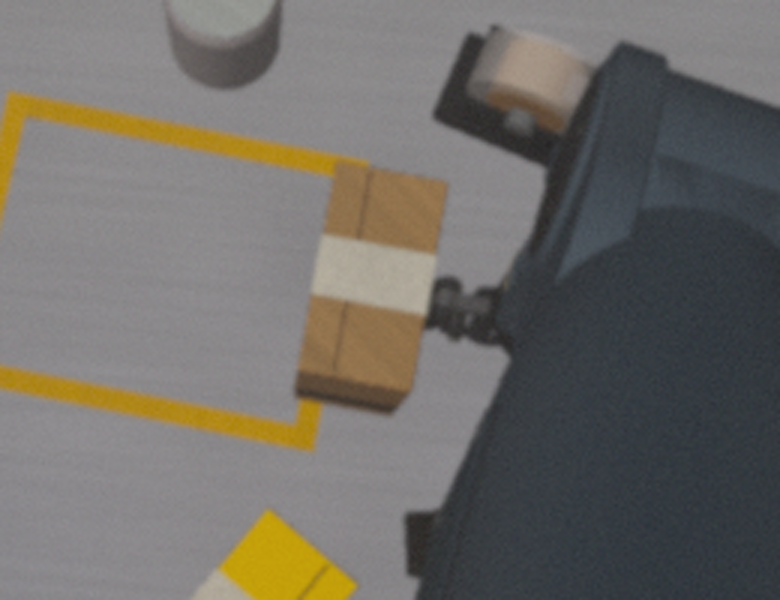

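The leading foot edge now lies over the tape. Top face is at about (333,162),(447,182),(412,392),(300,374); the near foot corners are at (296,395) and (393,413).

```bash
python3 -c "
from h import *
top([(333,162),(447,182),(412,392),(300,374)],240,180)
print('bottom near',uv(world('top',full([(296,395),(393,413)],240,180,3),0)))"
```

```text
carton uv [-132.2    6.5] edges [np.float64(120.6), np.float64(64.7), np.float64(119.4), np.float64(62.0)] yaw wide -178.5 thick 1.7
[[-98.3, -52.8], [-163.0, -54.1], [-164.8, 65.3], [-102.9, 67.7]]
bottom near [[-104.30305454   63.59906982]
 [-167.40777324   62.64740117]]
```

{"method": "carry_out", "body": {
  "increments": [
    {"dp":[0,0,3],"spin":0,"hand":1},
    {"dp":[0,0,5.5],"spin":0,"hand":1},
    {"dp":[0,0,7.5],"spin":0,"hand":1},
    {"dp":[0,0,8],"spin":0,"hand":1},
    {"dp":[0,0,8],"spin":0,"hand":1},
    {"dp":[0,0,2],"spin":0,"hand":1},
    {"dp":[0,0,-10],"spin":0,"hand":1},
    {"dp":[-15,0,-25],"spin":0,"hand":1},
    {"dp":[-45,0,-30],"spin":0,"hand":1},
    {"dp":[-80,0,-30],"spin":0,"hand":1},
    {"dp":[-120,0,-30],"spin":0,"hand":1},
    {"dp":[-160,0,-30],"spin":0,"hand":1}
  ]
}}

```text
time_s: 6.5
ee_pos: [0.5298, -0.1804, 0.1692]
eef_rot: [0.528, -0.47, 0.528, 0.471]
contact_force: [1.8, -0.5, -0.3]
grip_width: 0.994
```

```bash
python3 -c "
from h import *
plan(-240,5,230,90)
crop('top','pics/t5.png',240,180,500,380,3)"
```

```text
t 6.5 uvz [-271.2    3.6] 169.2 zhead-rel 0.05 toolx [-0.0011  0.0011 -1.    ] F [ 1.83 -0.54 -0.29] j [-0.33  0.32 -0.05  1.19  0.   -0.21]
dp [-60.7   1.4  31.2] spin -1.5699
```

View pics/t5.png

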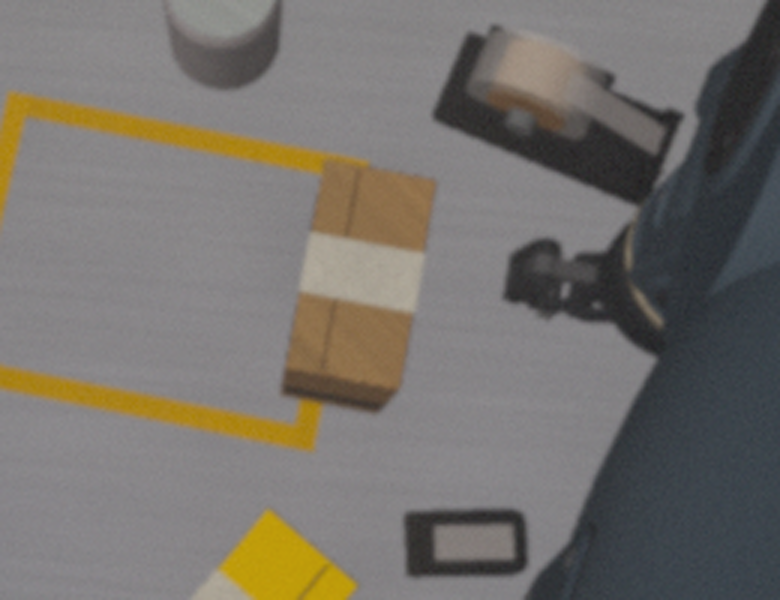

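The carton stands upright past the tape: top face (320,160),(436,180),(400,388),(286,370), foot corners (283,393) and (380,410). Neighbours haven't moved and the gripper is clear. Next I rise and turn a quarter turn.

```bash
python3 -c "
from h import *
top([(320,160),(436,180),(400,388),(286,370)],240,180)
print('bottom near',uv(world('top',full([(283,393),(380,410)],240,180,3),0)))"
```

```text
carton uv [-125.1    6.3] edges [np.float64(119.6), np.float64(65.9), np.float64(118.4), np.float64(63.1)] yaw wide -178.8 thick 1.8
[[-90.9, -52.5], [-156.8, -54.0], [-157.9, 64.4], [-94.9, 67.1]]
bottom near [[ -95.87470764   63.98622631]
 [-158.8989138    62.40595386]]
```

{"method": "carry_out", "body": {
  "increments": [
    {"dp":[-30,0,0],"spin":-0.12,"hand":1},
    {"dp":[-60,0,0],"spin":-0.24,"hand":1},
    {"dp":[-60,1,0],"spin":-0.36,"hand":1},
    {"dp":[-60,1,10],"spin":-0.48,"hand":1},
    {"dp":[-60,1,20],"spin":-0.6,"hand":1},
    {"dp":[-60,1,31],"spin":-0.72,"hand":1},
    {"dp":[-60,1,31],"spin":-0.84,"hand":1},
    {"dp":[-60,1,31],"spin":-0.96,"hand":1},
    {"dp":[-60,1,31],"spin":-1.08,"hand":1},
    {"dp":[-60,1,31],"spin":-1.2,"hand":1},
    {"dp":[-60,1,31],"spin":-1.32,"hand":1},
    {"dp":[-60,1,31],"spin":-1.44,"hand":1}
  ]
}}

```text
time_s: 7.55
ee_pos: [0.5349, -0.1513, 0.2374]
eef_rot: [-0.085, 0.705, -0.086, -0.699]
contact_force: [-0.3, -0.2, 0.2]
grip_width: 0.996
```

```bash
python3 -c "
from h import *
plan(-200,5,130,90)"
```

```text
t 7.55 uvz [-241.7    1.9] 237.4 zhead-rel 82.88 toolx [ 0.0092 -0.0024 -1.    ] F [-0.28 -0.22  0.19] j [-0.28  0.28  0.06  1.34  0.   -1.61]
dp [107.3 -41.    9.3] spin -0.1243
```

{"method": "carry_out", "body": {
  "increments": [
    {"dp":[20,-10,5],"spin":-0.12,"hand":1},
    {"dp":[40,-20,9],"spin":-0.124,"hand":1},
    {"dp":[60,-30,9],"spin":-0.124,"hand":1},
    {"dp":[80,-41,9],"spin":-0.124,"hand":1},
    {"dp":[95,-41,9],"spin":-0.124,"hand":1},
    {"dp":[103,-41,9],"spin":-0.124,"hand":1},
    {"dp":[107,-41,9],"spin":-0.124,"hand":1},
    {"dp":[107,-41,9],"spin":-0.124,"hand":1}
  ]
}}

```text
time_s: 8.22
ee_pos: [0.5366, -0.1103, 0.1298]
eef_rot: [-0.041, 0.709, -0.042, -0.703]
contact_force: [0.5, 0.5, -0.4]
grip_width: 0.996
```

```bash
python3 -c "
from h import *
plan(-140,5,130,91)"
```

```text
t 8.22 uvz [-200.7    5. ] 129.8 zhead-rel 89.94 toolx [ 0.0083 -0.0023 -1.    ] F [ 0.52  0.53 -0.43] j [-0.2   0.32 -0.16  1.08 -0.   -1.66]
dp [ -0.2 -60.7   0.1] spin -0.0185
```

{"method": "carry_out", "body": {
  "increments": [
    {"dp":[0,-8,0],"spin":0,"hand":1},
    {"dp":[0,-16,0],"spin":0,"hand":1},
    {"dp":[0,-22,0],"spin":0,"hand":1},
    {"dp":[0,-26,0],"spin":0,"hand":1},
    {"dp":[0,-29,0],"spin":0,"hand":1},
    {"dp":[0,-32,0],"spin":0,"hand":1},
    {"dp":[0,-35,0],"spin":0,"hand":1},
    {"dp":[0,-38,0],"spin":0,"hand":1},
    {"dp":[0,-42,0],"spin":0,"hand":1},
    {"dp":[0,-46,0],"spin":0,"hand":1},
    {"dp":[0,-50,0],"spin":0,"hand":1},
    {"dp":[0,-54,0],"spin":0,"hand":1}
  ]
}}

```text
time_s: 9.22
ee_pos: [0.543, -0.0563, 0.1297]
eef_rot: [-0.041, 0.709, -0.042, -0.703]
contact_force: [-0.1, -0.6, 0.3]
grip_width: 0.997
```

```bash
python3 -c "
from h import *
plan(-105,5,130,90)
crop('scene','pics/s6.png',160,110,420,305,3)"
```

```text
t 9.22 uvz [-146.3    4.9] 129.7 zhead-rel 89.94 toolx [ 0.0082 -0.0022 -1.    ] F [-0.13 -0.58  0.26] j [-0.1   0.32 -0.17  1.08 -0.   -1.56]
dp [ -0.3 -41.3   0.1] spin -0.0011
```

View pics/s6.png

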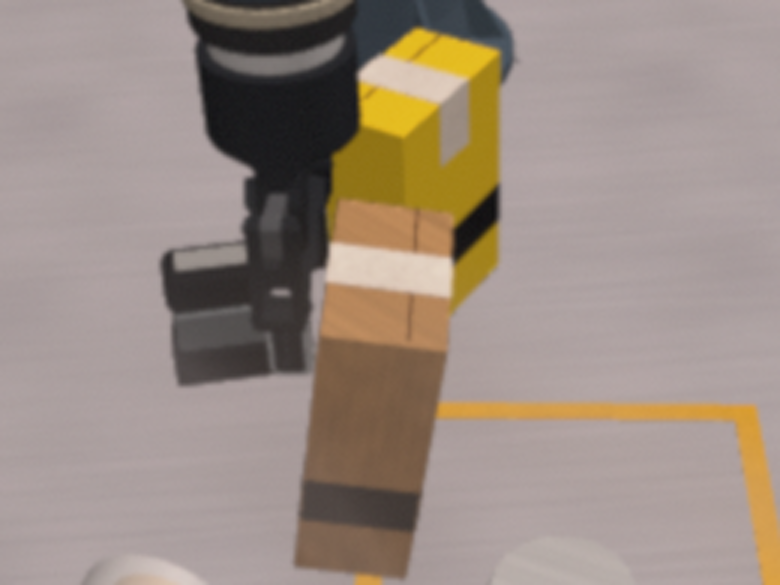

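The carton is leaning about 9° toward the bay with its foot in place. I'll continue past balance, then back off.

{"method": "carry_out", "body": {
  "increments": [
    {"dp":[0,-4,0],"spin":0,"hand":1},
    {"dp":[0,-8,0],"spin":0,"hand":1},
    {"dp":[0,-12,0],"spin":0,"hand":1},
    {"dp":[0,-16,0],"spin":0,"hand":1},
    {"dp":[0,-20,0],"spin":0,"hand":1},
    {"dp":[0,-24,0],"spin":0,"hand":1},
    {"dp":[0,-28,0],"spin":0,"hand":1},
    {"dp":[0,-31,0],"spin":0,"hand":1},
    {"dp":[0,-34,0],"spin":0,"hand":1},
    {"dp":[0,-37,0],"spin":0,"hand":1},
    {"dp":[0,-39,0],"spin":0,"hand":1},
    {"dp":[0,-39,0],"spin":0,"hand":1}
  ]
}}

```text
time_s: 10.27
ee_pos: [0.5477, -0.0166, 0.1297]
eef_rot: [-0.041, 0.709, -0.042, -0.703]
contact_force: [-0.1, -0.6, -0.4]
grip_width: 1.001
```

{"method": "carry_out", "body": {
  "increments": [
    {"dp":[0,0,0],"spin":0,"hand":1},
    {"dp":[0,0,0],"spin":0,"hand":1},
    {"dp":[0,0,0],"spin":0,"hand":1},
    {"dp":[0,0,0],"spin":0,"hand":1}
  ]
}}

```text
time_s: 10.6
ee_pos: [0.5477, -0.0167, 0.1297]
eef_rot: [-0.041, 0.709, -0.042, -0.703]
contact_force: [-0.7, -1.0, -0.1]
grip_width: 1.004
```

```bash
python3 -c "
from h import *
plan(-105,5,130,90)
crop('scene','pics/s7.png',160,110,420,305,3)"
```

```text
t 10.6 uvz [-106.5    4.9] 129.7 zhead-rel 89.97 toolx [ 0.0083 -0.0016 -1.    ] F [-0.75 -1.01 -0.1 ] j [-0.03  0.32 -0.16  1.08 -0.   -1.48]
dp [-0.3 -1.5  0.1] spin -0.0006
```

View pics/s7.png

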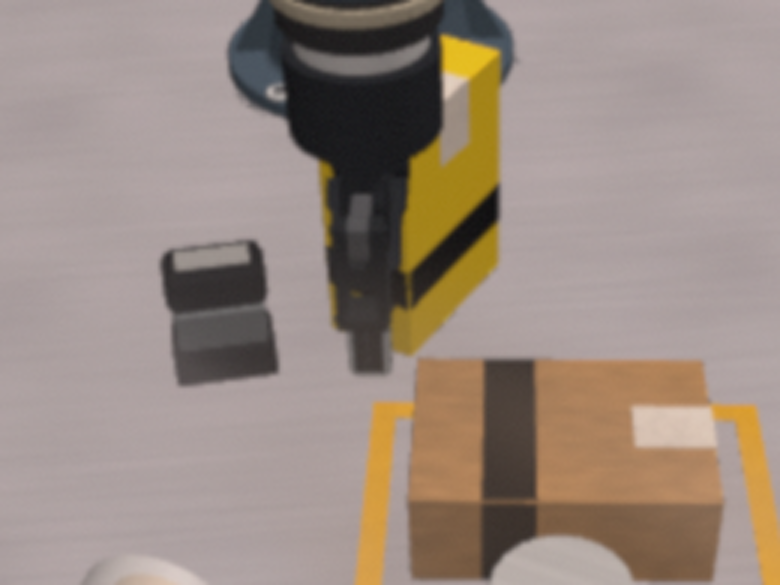

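The carton has fallen and lies flat inside the tape, with the gripper clear of it. I'll back off and check from above.

{"method": "carry_out", "body": {
  "increments": [
    {"dp":[-15,15,0],"spin":0,"hand":1},
    {"dp":[-35,35,0],"spin":0,"hand":1},
    {"dp":[-60,65,0],"spin":0,"hand":1},
    {"dp":[-85,95,0],"spin":0,"hand":1},
    {"dp":[-100,125,0],"spin":0,"hand":1},
    {"dp":[-100,150,0],"spin":0,"hand":1},
    {"dp":[-100,160,0],"spin":0,"hand":1},
    {"dp":[-100,160,0],"spin":0,"hand":1},
    {"dp":[-100,160,0],"spin":0,"hand":1}
  ]
}}

```text
time_s: 11.4
ee_pos: [0.5278, -0.1754, 0.2293]
eef_rot: [-0.042, 0.708, -0.042, -0.703]
contact_force: [-0.7, -0.1, -0.1]
grip_width: 1.0
```

```bash
python3 -c "
from h import *
plan(-265,5,230,90)
crop('top','pics/t8.png',205,175,465,375,3)"
```

```text
t 11.4 uvz [-266.4    6.2] 229.3 zhead-rel 89.89 toolx [ 0.0074 -0.001  -1.    ] F [-0.67 -0.09 -0.13] j [-0.32  0.29  0.05  1.33  0.   -1.77]
dp [-0.7 -1.4 -1.2] spin -0.0019
```

View pics/t8.png

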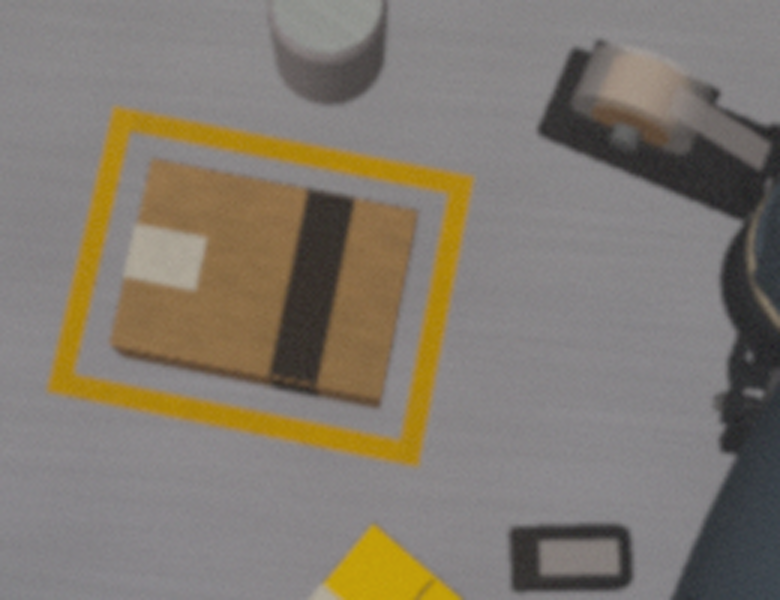

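The carton lies flat with a gap to the tape on every side: top corners (150,158),(418,211),(381,401),(113,343). The tin, dispenser and stamp haven't moved. Final numeric check, then hand in.

```bash
python3 -c "
from h import *
print(uv(world('top',full([(150,158),(418,211),(381,401),(113,343)],205,175,3),.064)).round(1).tolist())
print(manip.finish_job())"
```

```text
[[79.8, -53.6], [-90.6, -53.3], [-90.8, 66.6], [76.6, 64.1]]
the job is handed in; nothing more can be done
None
```

The carton is lying flat on a broad side with all four corners inside the bay's clear field. I handed the job in at about 11.5 s. It gave no verdict, so this rests on my own camera checks.

- **Method:** I pushed the carton upright with an open finger until its leading foot edge was about 13 mm past the tape. I then pushed it over from high up with both fingertips, and it fell into the bay by itself.
- **Final position:** In the bay frame the corners span x from -91 to +80 mm (limit ±112) and y from -54 to +67 mm (limit ±87).
- **Other checks:** The tin, tape dispenser and stamp looked unmoved in the last view. Wrist force readings at the end of each move stayed within about 2.5 N. The gripper ended well clear of everything.
- **What disagreed:** During the slide the finger's knuckle touched the carton first, not the fingertip. It stands about 17 mm farther out than the finger size given. I backed off, lowered the tool 8 mm and corrected the distances; the carton stayed upright.

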